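# Pour ceramic beads from a clipped cup into the parts bin

### The job

Pull the cup of ceramic beads straight forward so that it snaps out of its sprung clip, without spilling, and pour all seven beads into the square parts bin. Then stand the empty cup upright on the rubber mat and let go, leaving the other things on the bench where they are.

Things in the scene. Friction and masses are not known exactly. Their poses are not given: they have to be found in the camera images.
- clip: Fixed steel stand with a sprung C-clip holding the cup upright. Origin on the bench below the clipped cup's axis; the clip's mouth opens towards its own -x (roughly to the robot), y across, z up. Foot plate 8 mm thick, 110 mm wide, x -33 to +72 mm; back plate behind the cup at x +44 to +56 mm, 70 mm high. The cup's wide foot sits beneath the jaws, so it cannot be lifted out upwards.
- clip_jaws (a point): Point on the clipped cup's axis at mid-height of the clip's two steel jaws, 57 mm above the bench. Jaws: 50 to 64 mm above the bench, reaching 42 mm out from this axis on either side, hugging the cup's sides and round its front. Pulled level along the clip's -x the cup spreads them and is free of them within about 55 mm (some 4 to 10 N, varying).
- cup_mid (a point): On the cup's axis half-way up; z is the axis, towards the mouth. Plain aluminium cup with the beads in it: 105 mm tall, straight-sided, 64 mm outside and 58 mm inside diameter, inner floor 6 mm above the underside. At the start its underside is 8 mm above the bench. 0.2 to 0.3 kg empty, beads 0.1 kg. Tipping it past level needs a leaning grasp (about 45 degrees), not one straight down.
- cup: The same cup, at the centre of its underside, where it has a flange 80 mm wide and 6 mm thick. Its upper half, above the clip's jaws, is free for a grasp across its sides, for instance 18 mm below the rim.
- bin: Open square parts bin of grey plastic, 120 x 120 mm outside, 55 mm high, wall and floor 5 mm, empty, fixed to the bench. Origin: centre of its underside; sides along its x and y.
- mat_top (a point): Centre of the upper face of a dark rubber mat lying on the bench, 140 mm along its x, 120 mm along its y, 3 mm thick, nothing on it; fixed.
- bead0: One of seven identical white ceramic insulating beads, 18 mm balls, 12 g, which roll easily; origin at its centre. All start in the cup, lying on its inner floor.
- bead1: One of seven identical white ceramic insulating beads, 18 mm balls, 12 g, which roll easily; origin at its centre. All start in the cup, lying on its inner floor.
- bead2: One of seven identical white ceramic insulating beads, 18 mm balls, 12 g, which roll easily; origin at its centre. All start in the cup, lying on its inner floor.
- bead3: One of seven identical white ceramic insulating beads, 18 mm balls, 12 g, which roll easily; origin at its centre. All start in the cup, lying on its inner floor.
- bead4: One of seven identical white ceramic insulating beads, 18 mm balls, 12 g, which roll easily; origin at its centre. All start in the cup, lying on its inner floor.
- bead5: One of seven identical white ceramic insulating beads, 18 mm balls, 12 g, which roll easily; origin at its centre. All start in the cup, lying on its inner floor.
- bead6: One of seven identical white ceramic insulating beads, 18 mm balls, 12 g, which roll easily; origin at its centre. All start in the cup, lying on its inner floor.
- screwdriver: a bystander: black-handled screwdriver, 190 mm, lying on the bench (origin near its middle)
- fan: a bystander: square black cooling fan, 70 x 70 x 25 mm, lying flat (origin under its centre)
- tape: a bystander: roll of black tape, 90 mm across, 19 mm high, lying flat
- capacitor: a bystander: upright capacitor can, 50 mm across, 80 mm tall
- heatsink: a bystander: aluminium heat sink with fins, 60 x 50 x 28 mm
- resistor: a bystander: white ceramic power resistor, a 75 x 22 x 22 mm block
Things that resemble listed ones, but are neither listed nor needed, are in the scene too. Leave any blue or pink look-alike of the bin alone.

How it is judged:
By the outcome, as a careful person would: the job done as asked, in the order asked, and still so for the second after the job is handed in, with the robot touching nothing.
It also fails if it takes over 67 s, if anything falls off the work surface, if the arm or the gripper's body presses on something with over 40 N, if the wrist force passes 120 N, or if a joint passes its speed limit or range.

### The arm

A 6-joint arm with a two-finger parallel gripper is mounted at the origin on the work surface. World frame = base frame: x ahead of the robot, y to its left, z up, the work surface at z = 0. Lengths are in m, angles in rad, forces in N, time in s.
With the tool pointing down it reaches from about 0.325 to 0.925 m from the base axis. Payload 3.1 kg.
Tool frame: the origin (TCP) lies at the very end of the fingers, on their centre line; the grasp point (between the pads) lies 19 mm behind it; z points along the fingers, y is the line along which they close (so a half turn about z gives the same grasp; the last joint's range is limited). The gripper opens to 85 mm and grips with 20 to 120 N. Pads are 22 mm wide; open, the fingers measure 114 mm over their backs; the gripper's body (76 mm by 85 mm) begins 54 mm behind the grasp point. The pads swing forward as they close: fully open they stand 13 mm farther back than shut.
Start: joints at [-1.237, 0.217, 1.613, -0, 1.311, -0.112], TCP at [0.27, -0.564, 0.231] pointing down, gripper open.
Joint ranges: [-2.75, 2.75], [-0.78, 2.1], [0.31, 2.55], [-1.13, 4.27], [0.13, 2.63], [-2.58, 2.58]. Speed limits (rad/s): [2.79, 2.79, 3.14, 3.14, 3.14, 3.14].

### API

Orientations are given as a unit quaternion [w, x, y, z].
In Python, from cell import ctrl gives the robot as it stands.
- The arm moves only by the shell command python3 -m handwheel 'ROWS' [FORCE]. ROWS is a JSON object of lists of equal length, an entry for each row: "jaw": the opening, from -1 (shut) to 1 (fully open), so that 0 is half open; "travel": the shift along the tool's x, y, z each as a share of 0.5 m, from -1 to 1, a list of three; "twist": the turn, a rotation vector about the tool's x, y, z each as a share of 120 degrees, from -1 to 1, a list of three. A call has 1 to 5 rows; each row is the pose to reach, as a shift and turn from the pose commanded when the call began, along the tool's axes at that moment; what a row does not reach only later rows make up. A row lasts 1/10 s, in which the tool goes at most 50 mm and 8.59 degrees, less where a joint would pass 70% of its speed; a pose out of reach is approached as far as the arm can. A call with a number of a shift or a turn outside -1 to 1 is refused whole. A call with a gripper value outside its range is refused whole. The fingers move at their own pace and stop on an object; FORCE is the grip in N (left out, the last holds). Time passes only in rows, so rows that repeat a pose let the fingers close. It gives the time, the measured TCP pose, the force, the opening and the grip force at its end, in the units of the state.
- ctrl.get_obs(): the state, without advancing time (a new reading comes with each control period).
- ctrl.grab_frame(name): name is "side" or "top"; returns the picture (420x560x3 uint8, blue, green, red); there is no depth.
- ctrl.calibration(name): a dict with "K" (3x3 intrinsics, pixels), "rvec" (rotation vector, rad) and "tvec" (3), from world to camera coordinates, as OpenCV has them. Camera axes: x right, y down, z forward; pixel columns grow to the right and rows downward; lengths in m; the calibration is good to about 2 mm. A picture is of the moment at which its call begins. calibration takes no time and is no camera call.
- ctrl.close_job(): hands the job in; it is judged then, once.
Trained networks look in the newest picture that a camera, given by its name, has taken for a name from the list of things; names that differ only in an ending like _2 or _b are one class to them, and where a whole thing is asked for, a point or a joint stands for the part that bears it (a point fixed in the world has none). Each returns a list of dicts, best first, with "score" (0 to 1); they miss things now and then, are a little off and sometimes report something else, mostly with a low value. They report only what shows in the picture. A call takes as long as a camera call. They do not tell look-alikes from the thing itself.
- ctrl.find_in(camera, thing): "pixel" ([row, column] in pixels, amid what is visible of it).
- ctrl.trace(camera, thing): "mask" (420x560 bool, what is visible of it) and "pixel" ([row, column] in pixels, amid what is visible of it).
- ctrl.spot_point(camera, thing): "pixel" ([row, column] in pixels: a listed point, or the origin of a listed thing).
The state is a dict: "time_s": time; "joint_pos": joint angles; "joint_vel": joint speeds; "joint_torque": joint torques, N m; "tcp_pos": TCP position; "orientation": TCP orientation; "wrist_force": force on the tool from outside, world axes, zero at the start; "moment": the same for the moment, N m; "opening": finger opening in m; "grip_force": force on a finger pad.
Only numpy, scipy, OpenCV 4.12 (cv2) and the standard library are available. Lean on these libraries where they do the work, as an engineer would, in place of code of your own. Each camera call takes 0.05 s, during which the arm holds its last target. There are 200 camera calls.

## Working session

There is one attempt and no reset: what is moved stays moved. The work goes in short steps, Python scripts to look and compute and a shell command to move; the robot and the scene stay as the last step left them, time stands still between calls to the robot, and variables do not carry over. Pictures are saved under pics/ and viewed, at most 10 in all, crops included, and the job is handed in when it is done.

```bash
mkdir -p pics; ls
python3 - <<'E'
from cell import ctrl
import cv2
for n in("side","top"):
    f=ctrl.grab_frame(n); cv2.imwrite(f"pics/{n}0.png",f)
    c=ctrl.calibration(n); print(n,c)
    for t in("clip_jaws","cup_mid","cup","bin","mat_top","clip"):
        print(n,t,[([round(float(v)) for v in d["pixel"]],round(float(d["score"]),2)) for d in ctrl.spot_point(n,t)][:4])
print(ctrl.get_obs())
E
```

```text
pics
side {'K': array([[491.81361528,   0.        , 281.90306294],
       [  0.        , 491.81361528, 209.00845652],
       [  0.        ,   0.        ,   1.        ]]), 'rvec': array([ 0.57444765, -2.52203442,  1.33677632]), 'tvec': array([0.46346128, 0.17270274, 1.35935629])}
side clip_jaws [([168, 290], 0.97), ([212, 221], 0.2)]
side cup_mid [([166, 293], 0.8)]
side cup [([181, 292], 0.89)]
side bin [([275, 239], 0.74), ([214, 349], 0.74), ([285, 310], 0.71)]
side mat_top [([223, 281], 0.81)]
side clip [([180, 292], 0.86), ([225, 280], 0.54)]
top {'K': array([[391.80405157,   0.        , 276.11220244],
       [  0.        , 391.80405157, 207.87176677],
       [  0.        ,   0.        ,   1.        ]]), 'rvec': array([ 2.15883305, -2.14969413,  0.15115871]), 'tvec': array([-0.02469513,  0.52702714,  1.04957266])}
top clip_jaws [([182, 362], 0.89)]
top cup_mid [([180, 363], 0.88), ([184, 358], 0.72)]
top cup [([185, 360], 0.59)]
top bin [([272, 323], 0.82), ([282, 190], 0.72), ([208, 176], 0.7), ([280, 119], 0.51)]
top mat_top [([213, 267], 0.94), ([206, 180], 0.63)]
top clip []
{'time_s': 0.7, 'joint_pos': array([-1.23721246e+00,  2.16844022e-01,  1.61337386e+00,  2.76421864e-06,
        1.31131203e+00, -1.12175992e-01]), 'joint_vel': array([-5.96300935e-05,  9.41271492e-04,  9.56402581e-04,  2.12533642e-04,
        3.95739272e-05,  2.72178936e-03]), 'joint_torque': array([-8.82492823e-04, -3.96735406e+01, -3.04162037e+01, -2.82843666e-04,
        5.97708658e-04,  6.36566980e-06]), 'tcp_pos': array([ 0.26950715, -0.56393406,  0.2313487 ]), 'orientation': array([3.10342610e-05, 9.75264995e-01, 2.21038886e-01, 4.79379744e-06]), 'wrist_force': array([ 0.13200179, -0.21149384, -0.61789687]), 'moment': array([0.03254354, 0.00933685, 0.04275994]), 'grip_force': 0.0, 'opening': 0.08505810955360328}
```

View pics/side0.png

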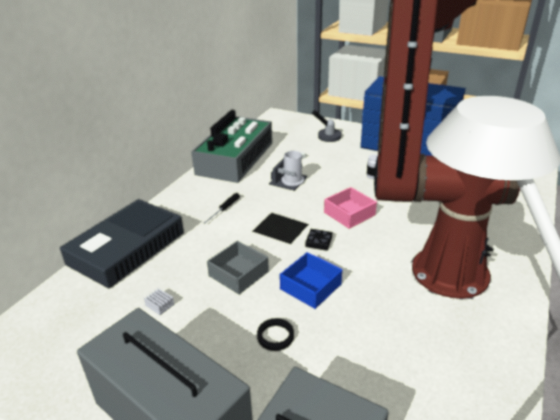

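View pics/top0.png

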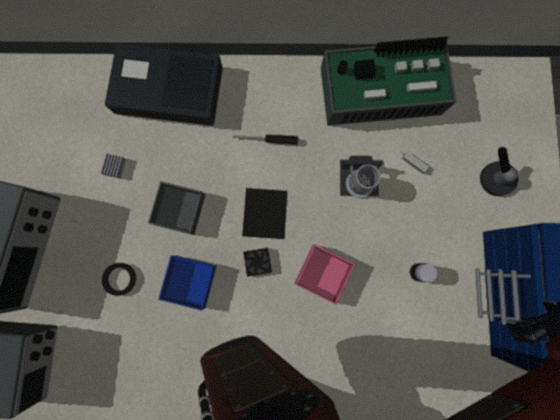

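Side picture: the cup in the clip is at (168,290). There are three bins: grey (267,238), blue (279,311) and pink (208,350). The mat is at (227,281). In the top picture the cup is at (180,363), grey bin (208,176), blue bin (282,190), pink bin (272,323), mat (213,267), and the fan at (262,257) is just below the mat. The grey bin fits the description ("grey plastic"); blue and pink are the look-alikes. I'll confirm it in one crop.

```bash
cat > h.py <<'E'
from cell import ctrl
import numpy as np, cv2
from scipy.spatial.transform import Rotation as R
def cam(n):
    c=ctrl.calibration(n); return c["K"],R.from_rotvec(c["rvec"]).as_matrix(),np.array(c["tvec"])
def onz(n,px,z):   # px: Nx2 [row,col]
    K,M,t=cam(n); px=np.atleast_2d(px).astype(float)
    d=np.c_[px[:,1],px[:,0],np.ones(len(px))]@np.linalg.inv(K).T@M; o=-M.T@t
    return o+d*((z-o[2])/d[:,2])[:,None]
def proj(n,X):
    K,M,t=cam(n); p=(np.atleast_2d(X)@M.T+t)@K.T; return p[:,1::-1]/p[:,2:]
def tri(a,b):
    P=[c[0]@np.c_[c[1],c[2]] for c in(cam("side"),cam("top"))]
    X=cv2.triangulatePoints(*P,np.float64(a[::-1]),np.float64(b[::-1])).ravel(); return X[:3]/X[3]
def rect(mask,n,z):
    r,c=np.nonzero(mask); X=onz(n,np.c_[r,c],z)[:,:2]
    return cv2.minAreaRect((X*1000).astype(np.float32))
E
python3 - <<'E'
from h import *
np.set_printoptions(precision=4,suppress=True)
def pick(f,n,t,near):
    L=[d for d in f(n,t) if np.hypot(*(np.array(d["pixel"])-near))<25]; return L[0] if L else None
print("jaws",tri([168,290],[182,362]),"mid",tri([166,293],[180,363]))
for n,b,m in(("side",[267,238],[227,281]),("top",[208,176],[213,267])):
    d=pick(ctrl.trace,n,"bin",b); e=pick(ctrl.trace,n,"mat_top",m)
    if d: print(n,"bin",rect(d["mask"],n,.055),d["mask"].sum())
    if e: print(n,"mat",rect(e["mask"],n,.003))
for n,q in(("side",[168,290]),("top",[182,362])):
    for t in("clip","cup"):
        d=pick(ctrl.trace,n,t,q)
        if d: print(n,t,rect(d["mask"],n,.008 if t=="clip" else .113)); cv2.imwrite(f"pics/m_{n}_{t}.png",d["mask"]*np.uint8(255))
for t in("fan","capacitor","resistor","screwdriver"):
    for d in ctrl.find_in("top",t)[:2]: print(t,d["pixel"],d["score"],onz("top",d["pixel"],.02))
t=cv2.imread("pics/top0.png"); s=cv2.imread("pics/side0.png")
big=lambda im:cv2.resize(im,(400,300),interpolation=cv2.INTER_CUBIC)
cv2.imwrite("pics/crop1.png",np.vstack([np.hstack([big(t[145:220,320:420]),big(t[170:245,130:230])]),np.hstack([big(s[130:205,240:340]),big(s[230:305,190:290])])]))
E
```

```text
jaws [ 0.6039 -0.2549  0.0576] mid [ 0.5999 -0.259   0.0652]
side bin ((509.6669921875, 281.9088134765625), (156.02081298828125, 160.34881591796875), 77.5213394165039) 2101
side mat ((515.0438232421875, 15.980064392089844), (124.26110076904297, 142.77069091796875), 86.46131134033203)
top bin ((525.4203491210938, 247.13931274414062), (131.93212890625, 120.12389373779297), 76.109375) 2103
top mat ((520.331787109375, 9.401344299316406), (120.61775970458984, 144.8639373779297), 86.2997055053711)
side clip ((637.0370483398438, -283.875244140625), (143.33001708984375, 190.19908142089844), 0.590267539024353)
top clip ((629.860595703125, -265.6283874511719), (125.5772705078125, 117.4519271850586), 85.97819519042969)
top cup ((591.5027465820312, -248.51296997070312), (69.37629699707031, 96.19038391113281), 44.11824417114258)
fan [261.0, 256.4] 0.83 [[0.3811 0.0313 0.02  ]]
capacitor [273.6, 426.8] 0.61 [[ 0.3485 -0.4382  0.02  ]]
resistor [160.6, 415.6] 0.81 [[ 0.6676 -0.4213  0.02  ]]
screwdriver [135.5, 278.7] 0.57 [[ 0.7398 -0.0292  0.02  ]]
```

View pics/crop1.png

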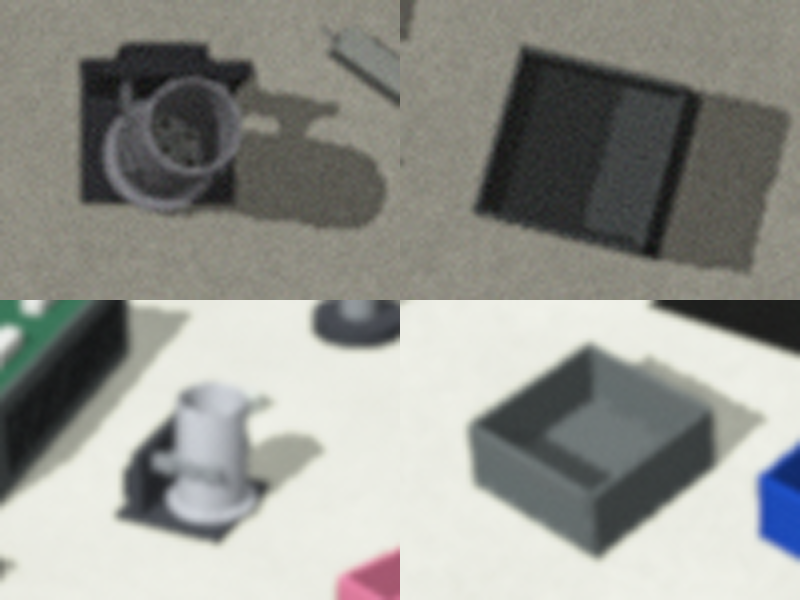

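Crop: the clip's mouth and front plate edge face the bottom of the top image, towards the robot, with the cup standing in it. The right-hand panels show the plain grey bin, so that is the target.

```bash
cat >> h.py <<'E'
def pose(p,az,lean,roll=0,s=1,ax=None):
    """tool z: heading az, lean below level (deg); roll about horizontal heading ax; p = grasp point, TCP .025 on"""
    a=np.radians(az); l=np.radians(lean); h=np.array([np.cos(a),np.sin(a),0]); up=np.array([0,0,1.])
    z=np.cos(l)*h-np.sin(l)*up; y=s*np.cross(h,up)   # s=1: y to the right of heading
    M=np.c_[np.cross(y,z),y,z]
    b=a if ax is None else np.radians(ax)
    M=R.from_rotvec(np.radians(roll)*np.array([np.cos(b),np.sin(b),0])).as_matrix()@M
    return np.array(p)+.025*M[:,2],M
def step(A,B):
    t=A[1].T@(B[0]-A[0])/.5; w=R.from_matrix(A[1].T@B[1]).as_rotvec()/np.radians(120)
    print("travel",t.round(4).tolist(),"twist",w.round(4).tolist(),"| mm %.0f deg %.0f"%(np.linalg.norm(t)*500,np.linalg.norm(w)*120))
def now():
    o=ctrl.get_obs(); q=o["orientation"]; return np.array(o["tcp_pos"]),R.from_quat(np.r_[q[1:],q[0]]).as_matrix()
E
python3 - <<'E'
from h import *
np.set_printoptions(precision=4,suppress=True)
c=onz("top",[[196,340],[196.2,379],[160,340]],.008)
print("plate",c[:,:2],"yaw from front edge",np.degrees(np.arctan2(c[0,1]-c[1,1],c[0,0]-c[1,0]))-90,"left edge",np.degrees(np.arctan2(*(c[2]-c[0])[1::-1])))
m=(c[0]+c[1])/2; print("clip origin est",m[:2]+.033*np.array([1,0]))
print("rim",onz("top",[176.2,368.7],.113),"flange",onz("top",[185,359.5],.012))
print("side rim", onz("side",[130+398/4-75,240+213/4],.113))
ya=np.radians(-14);u=np.array([np.cos(ya),np.sin(ya),0]);v=np.array([-u[1],u[0],0])
C=np.array([.527,.253,.055]);q=[C+.06*(i*u+j*v) for i,j in((1,1),(1,-1),(-1,-1),(-1,1))]
s=cv2.imread("pics/side0.png");t=cv2.imread("pics/top0.png")
J=np.array([.603,-.257,.057])
for im,n in((s,"side"),(t,"top")):
    print(n,"binrim",proj(n,q).round().tolist(),"jaw tabs",proj(n,[J+[0,.042,0],J-[0,.042,0]]).round().tolist(),"rim",proj(n,J+[0,0,.056]).round(1).tolist())
A=now();P=[.603,-.257,.098]
for s in(1,-1):
  G=pose(P,-23,45,s=s);B=(G[0]-.12*G[1][:,2]+np.array([0,0,.03]),G[1]);step(A,B)
E
```

```text
plate [[ 0.5659 -0.2049]
 [ 0.5659 -0.3164]
 [ 0.6714 -0.2068]] yaw from front edge -0.02162633707304451 left edge -1.0339797610279318
clip origin est [ 0.5989 -0.2606]
rim [[ 0.6009 -0.2627  0.113 ]] flange [[ 0.5974 -0.2605  0.012 ]]
side rim [[ 0.5964 -0.2557  0.113 ]]
side binrim [[260.0, 206.0], [239.0, 237.0], [256.0, 268.0], [279.0, 237.0]] jaw tabs [[173.0, 287.0], [163.0, 297.0]] rim [[154.0, 291.7]]
top binrim [[180.0, 160.0], [191.0, 202.0], [233.0, 190.0], [222.0, 147.0]] jaw tabs [[180.0, 346.0], [180.0, 377.0]] rim [[175.4, 366.5]]
travel [0.7775, -0.367, 0.0723] twist [-0.1587, 0.3518, 0.383] | mm 431 deg 65
travel [0.7775, -0.367, 0.0723] twist [-0.4254, -0.1918, -1.027] | mm 431 deg 135
```

```bash
python3 -m handwheel '{"jaw":[1,1,1,1,1],"travel":[[0.78,-0.37,0.07],[0.78,-0.37,0.07],[0.78,-0.37,0.07],[0.78,-0.37,0.07],[0.78,-0.37,0.07]],"twist":[[-0.16,0.35,0.38],[-0.16,0.35,0.38],[-0.16,0.35,0.38],[-0.16,0.35,0.38],[-0.16,0.35,0.38]]}' 80
cat > st.py <<'E'
from h import *
o=ctrl.get_obs();A=now()
print("t%.2f"%o["time_s"],"tcp",A[0].round(4),"q",np.round(o["joint_pos"],2),"F",np.round(o["wrist_force"],1),"open %.4f grip %.0f"%(o["opening"],o["grip_force"]))
E
python3 - <<'E'
from st import *
G=pose([.5995,-.2595,.098],-23,45);B=(G[0]-.12*G[1][:,2]+np.array([0,0,.03]),G[1]);step(A,B)
E
```

```text
time_s: 1.8
tcp_pos: [0.4274, -0.3699, 0.2119]
orientation: [0.054, 0.964, -0.048, 0.258]
wrist_force: [1.1, -0.1, -0.1]
opening: 0.0858
grip_force: 0.0
t1.80 tcp [ 0.4274 -0.3699  0.2119] q [-1.03 -0.15  2.11  0.5   0.84  0.37] F [ 1.1 -0.1 -0.1] open 0.0858 grip 0
travel [0.1558, -0.2997, 0.1017] twist [-0.0517, 0.1171, 0.1293] | mm 176 deg 22
```

```bash
python3 -m handwheel '{"jaw":[1,1,1,1,1],"travel":[[0.156,-0.3,0.102],[0.156,-0.3,0.102],[0.156,-0.3,0.102],[0.156,-0.3,0.102],[0.156,-0.3,0.102]],"twist":[[-0.052,0.117,0.13],[-0.052,0.117,0.13],[-0.052,0.117,0.13],[-0.052,0.117,0.13],[-0.052,0.117,0.13]]}' 80 >/dev/null
python3 - <<'E'
from st import *
import cv2
G=pose([.5995,-.2595,.098],-23,45);B=(G[0]-.12*G[1][:,2]+np.array([0,0,.03]),G[1]);step(A,B);step(A,G)
f=ctrl.grab_frame("top");s=ctrl.grab_frame("side")
b=lambda im:cv2.resize(im,(400,400),interpolation=cv2.INTER_CUBIC)
cv2.imwrite("pics/pre.png",np.hstack([b(f[120:260,290:430]),b(s[90:230,220:360])]))
E
```

```text
t2.30 tcp [ 0.5369 -0.2289  0.1927] q [-0.6  -0.2   2.29  0.48  0.32  0.96] F [-0.1 -0.2  0.8] open 0.0853 grip 0
travel [0.0069, 0.0076, -0.0002] twist [-0.0034, 0.0034, 0.0039] | mm 5 deg 1
travel [-0.0335, 0.0092, 0.2825] twist [-0.0034, 0.0034, 0.0039] | mm 142 deg 1
```

View pics/pre.png

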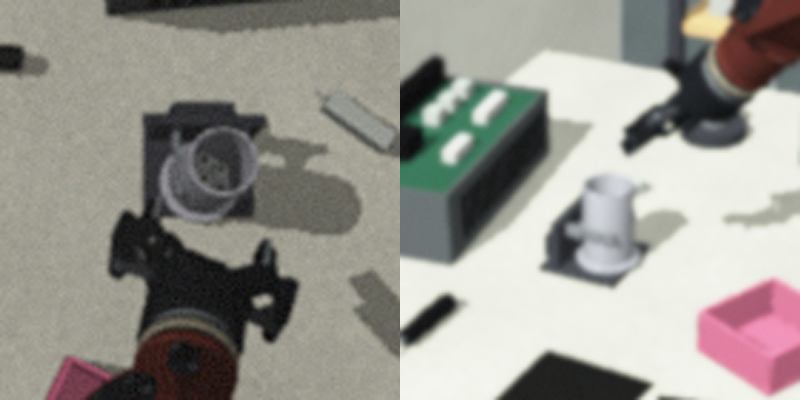

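The fingers stand open in front of the cup, which is at top-crop (222,165) and side-crop (608,215), and the way in is free. I'll advance and close.

```bash
python3 -m handwheel '{"jaw":[1,1,1,1,1],"travel":[[-0.007,0.009,0.06],[-0.014,0.009,0.12],[-0.02,0.009,0.18],[-0.027,0.009,0.23],[-0.034,0.009,0.283]],"twist":[[0,0,0],[0,0,0],[0,0,0],[0,0,0],[0,0,0]]}' 80 >/dev/null
python3 - <<'E'
from st import *
G=pose([.5995,-.2595,.098],-23,45);step(A,G)
E
python3 -m handwheel '{"jaw":[-1,-1,-1,-1,-1],"travel":[[0,0,0],[0,0,0],[0,0,0],[0,0,0],[0,0,0]],"twist":[[0,0,0],[0,0,0],[0,0,0],[0,0,0],[0,0,0]]}' 80
python3 - <<'E'
from st import *
# pull: world displacement -80 mm along clip -x (yaw ~ -0.5), in tool axes
d=np.array([-1,.009,0]);print("tool axes of pull 85mm",(A[1].T@d*.085/.5).round(4),"up 100mm",(A[1].T@np.array([0,0,.2])).round(4))
E
```

```text
t2.90 tcp [ 0.6099 -0.2724  0.0881] q [-0.59  0.21  2.14  1.41  0.14  0.03] F [ 0.8  0.7 -0.5] open 0.0855 grip 0
travel [-0.0065, -0.0156, 0.0155] twist [-0.0022, 0.0022, 0.0009] | mm 11 deg 0
time_s: 3.4
tcp_pos: [0.6097, -0.2675, 0.0892]
orientation: [0.07, 0.907, -0.18, 0.374]
wrist_force: [0.3, 6.6, -0.4]
opening: 0.0617
grip_force: 85.8
t3.40 tcp [ 0.6097 -0.2675  0.0892] q [-0.58  0.2   2.14  1.39  0.14  0.05] F [ 0.3  6.6 -0.4] open 0.0617 grip 86
tool axes of pull 85mm [-0.1119  0.0631 -0.1114] up 100mm [ 0.1407 -0.0014 -0.1421]
```

```bash
cat > kin.py <<'E'
from h import *
from scipy.optimize import least_squares
ry=lambda a:R.from_euler("y",a).as_matrix(); rz=lambda a:R.from_euler("z",a).as_matrix()
D=[([-1.2372,.2168,1.6134,0,1.3113,-.1122],[.2695,-.5639,.2313]),([-1.03,-.15,2.11,.5,.84,.37],[.4274,-.3699,.2119]),
([-.6,-.2,2.29,.48,.32,.96],[.5369,-.2289,.1927]),([-.59,.21,2.14,1.41,.14,.03],[.6099,-.2724,.0881]),([-.58,.2,2.14,1.39,.14,.05],[.6097,-.2675,.0892])]
def fk(q,k):
    h,a,lat,L2,e,L3,d=k
    F=ry(q[1]+q[2]); W=F@rz(q[3])@ry(q[4])
    p=np.array([a,lat,h])+ry(q[1])@[0,0,L2]+F@[e,0,L3]+W@[0,0,d]
    return rz(q[0])@p, rz(q[0])@W@rz(q[5])
f=least_squares(lambda k:np.r_[np.ravel([fk(q,k)[0]-p for q,p in D]),.002*(k-k0)],k0:=np.array([.3,0,.07,.35,0,.35,.25]))
k=f.x
LO=np.array([-2.75,-.78,.31,-1.13,.13,-2.58]);HI=np.array([2.75,2.1,2.55,4.27,2.63,2.58])
C=None
def off():
    o=ctrl.get_obs(); q=np.array(o["joint_pos"]); A=now(); return fk(q,k)[1].T@A[1]
def ik(P,q0,O):
    def g(q):
        p,M=fk(q,k); return np.r_[p-P[0],.15*R.from_matrix(P[1].T@M@O).as_rotvec(),1e-4*(q-q0)]
    s=least_squares(g,np.clip(q0,LO+.001,HI-.001),bounds=(LO,HI)); r=g(s.x)
    return s.x,np.linalg.norm(r[:3])*1000,np.degrees(np.linalg.norm(r[3:6])/.15)
E
python3 - <<'E'
from kin import *
np.set_printoptions(precision=3,suppress=True)
print(k,"res mm",(f.fun[:15]*1000).round(1))
O=off();print(O)
q=np.array(ctrl.get_obs()["joint_pos"]);A=now()
print("fk err",fk(q,k)[0]-A[0])
for d in range(0,91,10):
    for lf in (0,):
        q,e,a=ik((A[0]+[-d/1000,0,lf],A[1]),q,O);print(d,q,e.round(1),a.round(1))
for up in range(20,161,20):
    q,e,a=ik((A[0]+[-.09,0,up/1000],A[1]),q,O);print("up",up,q,e.round(1),a.round(1))
E
```

```text
[0.288 0.006 0.07  0.448 0.057 0.551 0.298] res mm [ 0.3  0.4 -0.4  1.  -0.2  1.4 -0.8 -0.1 -1.4 -2.1 -0.4 -2.2  1.9 -0.1
  2.6]
[[ 0. -1.  0.]
 [ 1.  0.  0.]
 [-0.  0.  1.]]
fk err [-0.001  0.    -0.001]
0 [-0.583  0.202  2.141  1.377  0.143  0.062] 0.0 0.0
10 [-0.595  0.185  2.163  1.406  0.151  0.024] 0.0 0.0
20 [-0.608  0.168  2.183  1.43   0.16  -0.009] 0.0 0.0
30 [-0.622  0.151  2.204  1.449  0.169 -0.038] 0.0 0.0
40 [-0.636  0.134  2.225  1.463  0.178 -0.063] 0.0 0.0
50 [-0.65   0.116  2.245  1.474  0.188 -0.084] 0.0 0.0
60 [-0.666  0.098  2.265  1.48   0.199 -0.102] 0.0 0.0
70 [-0.681  0.08   2.285  1.484  0.21  -0.117] 0.0 0.0
80 [-0.698  0.062  2.305  1.484  0.221 -0.13 ] 0.0 0.0
90 [-0.715  0.043  2.325  1.482  0.233 -0.14 ] 0.0 0.0
up 20 [-0.715 -0.009  2.322  1.26   0.244  0.089] 0.0 0.0
up 40 [-0.715 -0.058  2.317  1.066  0.266  0.288] 0.0 0.0
up 60 [-0.715 -0.105  2.309  0.909  0.296  0.452] 0.0 0.0
up 80 [-0.715 -0.148  2.3    0.786  0.331  0.581] 0.0 0.0
up 100 [-0.715 -0.189  2.287  0.689  0.37   0.684] 0.0 0.0
up 120 [-0.715 -0.226  2.273  0.614  0.411  0.766] 0.0 0.0
up 140 [-0.715 -0.259  2.256  0.554  0.453  0.832] 0.0 0.0
up 160 [-0.715 -0.29   2.238  0.506  0.495  0.886] 0.0 0.0
```

```bash
python3 -m handwheel '{"jaw":[-1,-1,-1,-1,-1],"travel":[[-0.011,0.006,-0.011],[-0.022,0.013,-0.022],[-0.034,0.019,-0.033],[-0.045,0.025,-0.045],[-0.056,0.032,-0.056]],"twist":[[0,0,0],[0,0,0],[0,0,0],[0,0,0],[0,0,0]]}' 80
python3 -m handwheel '{"jaw":[-1,-1,-1,-1,-1],"travel":[[-0.011,0.006,-0.011],[-0.022,0.013,-0.022],[-0.034,0.019,-0.033],[-0.045,0.025,-0.045],[-0.056,0.032,-0.056]],"twist":[[0,0,0],[0,0,0],[0,0,0],[0,0,0],[0,0,0]]}' 80
python3 - <<'E'
from st import *
import cv2
f=ctrl.grab_frame("top");s=ctrl.grab_frame("side")
b=lambda im:cv2.resize(im,(400,400),interpolation=cv2.INTER_CUBIC)
cv2.imwrite("pics/pull.png",np.hstack([b(f[120:260,290:430]),b(s[90:230,220:360])]))
E
```

```text
time_s: 3.9
tcp_pos: [0.5656, -0.2697, 0.0889]
orientation: [0.074, 0.907, -0.182, 0.373]
wrist_force: [-0.3, -0.1, -1.6]
opening: 0.0614
grip_force: 88.0
time_s: 4.4
tcp_pos: [0.5236, -0.269, 0.0891]
orientation: [0.073, 0.907, -0.181, 0.373]
wrist_force: [-0.7, 0.0, -3.4]
opening: 0.0618
grip_force: 88.0
t4.40 tcp [ 0.5236 -0.269   0.0891] q [-0.71  0.05  2.32  1.5   0.22 -0.15] F [-0.7  0.  -3.4] open 0.0618 grip 88
```

View pics/pull.png

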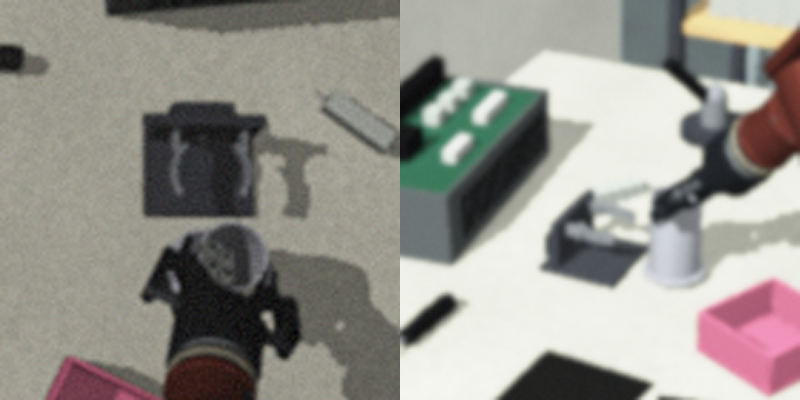

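The cup is clear of the clip jaws and upright (side-crop (675,245)), with the beads still inside (top-crop (228,255)). Next I'll plan the carry and pour with the fitted model.

```bash
cat >> kin.py <<'E'
# tool->cup (cup frame = centre of underside, upright), fixed at time of pull
TP=np.array([.5236,-.2690,.0891]);TM=R.from_quat([.907,-.181,.373,.073]).as_matrix()
cupO=TM.T@(np.array([.5134,-.261,.008])-TP); cupZ=TM.T@np.array([0,0,1.])
def cuppose(pt,h,az,lean,roll):
    """tool pose so that the point on the cup axis at height h above underside is at pt"""
    M=pose([0,0,0],az,lean,roll)[1]; return np.array(pt)-M@(cupO+h*cupZ),M
body=np.array([[x,y,z] for z in(-.073,-.13,-.2) for x in(-.04,.04) for y in(-.043,.043)])
def low(P):
    b=P[0]+body@P[1].T; return b
E
python3 - <<'E'
from kin import *
np.set_printoptions(precision=2,suppress=True,linewidth=150)
O=off();A=now();print(np.degrees(np.arcsin(-A[1][2,2])),np.degrees(np.arctan2(A[1][1,2],A[1][0,2])))
q0=np.array(ctrl.get_obs()["joint_pos"])
B=np.array([.525,.251])
for az in(0,25,45):
  for sg in(1,-1):
    q=q0.copy()
    for i in range(6):   # carry
        f=i/5; xy=(1-f)*np.array([.5134,-.261])+f*B; q,e,a=ik(cuppose([*xy,.28],105,0,0,0) if 0 else cuppose([*xy,.28],.105,-23+f*(az+23),45,0),q,O)
    print("az",az,"sg",sg,"carry",q,e.round(1),a.round(1))
    for r in(30,60,90,105,120):
        P=cuppose([*B,.20],.105,az,45,sg*r)
        q,e,a=ik(P,q,O); b=low(P); print("  roll",sg*r,q,e.round(1),a.round(1),"body minz",b[:,2].reshape(3,4).min(1),"cup bottom",P[0]+P[1]@cupO,"lip",)
E
```

```text
45.32685993782504 -22.48453788832385
az 0 sg 1 carry [ 0.48 -0.21  2.16 -0.66  0.56  2.5 ] 0.0 0.0
  roll 30 [ 0.25 -0.14  2.34  1.35  0.18  0.78] 0.0 0.0 body minz [0.18 0.21 0.25] cup bottom [0.53 0.3  0.11] lip
  roll 60 [ 0.05 -0.01  2.41  2.06  0.71  0.3 ] 0.0 0.0 body minz [0.16 0.18 0.2 ] cup bottom [0.53 0.34 0.15] lip
  roll 90 [-0.02  0.29  2.4   2.28  1.26  0.34] 0.0 0.0 body minz [0.15 0.15 0.15] cup bottom [0.53 0.36 0.2 ] lip
  roll 105 [0.   0.46 2.36 2.39 1.52 0.41] 0.0 0.0 body minz [0.14 0.13 0.12] cup bottom [0.53 0.35 0.23] lip
  roll 120 [0.06 0.61 2.3  2.53 1.75 0.53] 0.0 0.0 body minz [0.13 0.11 0.09] cup bottom [0.53 0.34 0.25] lip
az 0 sg -1 carry [ 0.48 -0.21  2.16 -0.66  0.56  2.5 ] 0.0 0.0
  roll -30 [ 0.62  0.08  2.07 -1.04  0.85  2.58] 3.4 5.9 body minz [0.18 0.21 0.26] cup bottom [0.53 0.2  0.11] lip
  roll -60 [ 0.73  0.3   1.9  -1.13  1.27  2.47] 4.4 11.5 body minz [0.17 0.19 0.21] cup bottom [0.53 0.16 0.15] lip
  roll -90 [ 0.77  0.48  1.74 -1.13  1.56  2.21] 11.1 25.9 body minz [0.16 0.16 0.16] cup bottom [0.53 0.15 0.2 ] lip
  roll -105 [ 0.78  0.
[... 2102 characters left out ...]
.13 0.11 0.09] cup bottom [0.46 0.32 0.25] lip
az 45 sg -1 carry [ 0.1  -0.23  2.18  0.78  0.69  0.39] 0.0 0.0
  roll -30 [ 0.28 -0.15  2.31  0.46  0.13  0.4 ] 2.1 3.1 body minz [0.18 0.21 0.26] cup bottom [0.56 0.21 0.11] lip
  roll -60 [ 0.36 -0.16  2.31 -1.13  0.16  1.68] 10.8 17.1 body minz [0.17 0.19 0.21] cup bottom [0.59 0.19 0.15] lip
  roll -90 [ 0.34 -0.22  2.33 -1.13  0.13  1.27] 23.6 35.7 body minz [0.16 0.16 0.16] cup bottom [0.6  0.18 0.2 ] lip
  roll -105 [ 0.35 -0.25  2.34 -1.13  0.13  1.05] 30.2 44.4 body minz [0.15 0.14 0.12] cup bottom [0.6  0.18 0.23] lip
  roll -120 [ 0.35 -0.29  2.36 -1.13  0.13  0.83] 36.9 52.7 body minz [0.14 0.12 0.09] cup bottom [0.59 0.19 0.25] lip
```

Run:
```python
from kin import *
A=now(); S=np.array([.5134,-.261]); B=np.array([.525,.251])
right=np.array([np.sin(np.radians(45)),-np.cos(np.radians(45))]); E_=B-.025*right; print("end",E_)
W=[A]+[cuppose([*((1-f)*S+f*E_),.28],.105,-22.5+f*67.5,45,0) for f in(0,.25,.5,.75,1)]
for a,b in zip(W,W[1:]): step(a,b)
```

```text
end [0.50732233 0.26867767]
travel [0.2366, -0.0007, -0.2373] twist [-0.0001, 0.0027, -0.0015] | mm 168 deg 0
travel [-0.073, -0.2511, -0.073] twist [0.0994, 0.0, -0.0994] | mm 136 deg 17
travel [-0.0198, -0.2709, -0.0198] twist [0.0994, -0.0, -0.0994] | mm 136 deg 17
travel [0.0351, -0.268, 0.0351] twist [0.0994, 0.0, -0.0994] | mm 136 deg 17
travel [0.0871, -0.2426, 0.0871] twist [0.0994, 0.0, -0.0994] | mm 136 deg 17
```

```bash
python3 -m handwheel '{"jaw":[-1,-1,-1,-1,-1],"travel":[[0.02,0,-0.02],[0.07,0,-0.07],[0.13,0,-0.13],[0.19,0,-0.19],[0.237,0,-0.237]],"twist":[[0,0,0],[0,0,0],[0,0,0],[0,0,0],[0,0,0]]}' 80 >/dev/null
python3 -m handwheel '{"jaw":[-1,-1,-1,-1,-1],"travel":[[-0.011,-0.038,-0.011],[-0.026,-0.088,-0.026],[-0.042,-0.143,-0.042],[-0.058,-0.198,-0.058],[-0.073,-0.251,-0.073]],"twist":[[0.015,0,-0.015],[0.035,0,-0.035],[0.057,0,-0.057],[0.08,0,-0.08],[0.1,0,-0.1]]}' 80 
python3 -m handwheel '{"jaw":[-1,-1,-1,-1,-1],"travel":[[-0.004,-0.054,-0.004],[-0.008,-0.108,-0.008],[-0.012,-0.163,-0.012],[-0.016,-0.217,-0.016],[-0.02,-0.271,-0.02]],"twist":[[0.02,0,-0.02],[0.04,0,-0.04],[0.06,0,-0.06],[0.08,0,-0.08],[0.1,0,-0.1]]}' 80 >/dev/null
python3 - <<'E'
from st import *
from kin import *
S=np.array([.5134,-.261]);E_=np.array([.507,.269])
W=[A]+[cuppose([*((1-f)*S+f*E_),.28],.105,-22.5+f*67.5,45,0) for f in(.5,.75,1)]
for a,b in zip(W,W[1:]): step(a,b)
E
```

```text
time_s: 5.5
tcp_pos: [0.5256, -0.1317, 0.2404]
orientation: [0.016, 0.924, -0.044, 0.38]
wrist_force: [1.0, 0.4, -1.6]
opening: 0.0615
grip_force: 88.0
t6.00 tcp [0.5247 0.0044 0.241 ] q [-0.35 -0.44  2.36  0.68  0.63  0.59] F [-0.   1.2 -1.8] open 0.0614 grip 88
travel [0.019, 0.002, -0.0238] twist [-0.0037, 0.0018, 0.0003] | mm 15 deg 0
travel [0.035, -0.2682, 0.035] twist [0.0994, 0.0, -0.0994] | mm 136 deg 17
travel [0.087, -0.2428, 0.087] twist [0.0994, 0.0, -0.0994] | mm 136 deg 17
```

```bash
python3 -m handwheel '{"jaw":[-1,-1,-1,-1,-1],"travel":[[0.007,-0.054,0.007],[0.014,-0.107,0.014],[0.021,-0.161,0.021],[0.028,-0.215,0.028],[0.035,-0.268,0.035]],"twist":[[0.02,0,-0.02],[0.04,0,-0.04],[0.06,0,-0.06],[0.08,0,-0.08],[0.1,0,-0.1]]}' 80 >/dev/null
python3 -m handwheel '{"jaw":[-1,-1,-1,-1,-1],"travel":[[0.022,-0.062,0.022],[0.044,-0.122,0.044],[0.065,-0.18,0.065],[0.08,-0.223,0.08],[0.087,-0.243,0.087]],"twist":[[0.025,0,-0.025],[0.05,0,-0.05],[0.074,0,-0.074],[0.092,0,-0.092],[0.1,0,-0.1]]}' 80 >/dev/null
python3 - <<'E'
from st import *
from kin import *
np.set_printoptions(precision=3,suppress=True)
O=off();q=np.array(o["joint_pos"]);E_=[.507,.269]
W=[A]+[cuppose([*E_,z],.105,45,45,r) for z,r in((.24,30),(.20,60),(.17,75),(.16,90),(.16,100),(.16,110))]
for a,b in zip(W,W[1:]):
    step(a,b); q,e,g=ik(b,q,O); print("   ",q,e.round(1),g.round(1),"body",low(b)[:,2].reshape(3,4).min(1),"wrist",b[0]-.298*b[1][:,2])
E
```

```text
t7.00 tcp [0.519  0.2769 0.2422] q [ 0.14 -0.23  2.21  0.8   0.65  0.39] F [ 0.6  0.3 -2.5] open 0.0615 grip 88
travel [-0.0369, -0.0231, 0.0331] twist [0.1717, 0.0014, 0.1779] | mm 27 deg 30
    [-0.022 -0.03   2.148  1.082  1.026  0.38 ] 0.0 0.0 body [0.216 0.251 0.294] wrist [0.435 0.061 0.4  ]
travel [-0.047, 0.0152, 0.047] twist [0.1768, -0.0, 0.1768] | mm 34 deg 30
    [-0.119  0.272  2.08   1.278  1.351  0.425] 0.0 0.0 body [0.159 0.18  0.204] wrist [0.483 0.013 0.29 ]
travel [-0.0214, 0.0394, 0.0214] twist [0.0884, -0.0, 0.0884] | mm 25 deg 15
    [-0.141  0.458  2.038  1.362  1.498  0.455] 0.0 0.0 body [0.125 0.135 0.148] wrist [0.495 0.001 0.215]
travel [-0.0038, 0.0067, 0.0038] twist [0.0884, -0.0, 0.0884] | mm 4 deg 15
    [-0.148  0.598  2.001  1.444  1.647  0.538] 0.0 0.0 body [0.113 0.113 0.113] wrist [ 0.499 -0.003  0.156]
travel [-0.0004, -0.0084, 0.0004] twist [0.0589, -0.0, 0.0589] | mm 4 deg 10
    [-0.143  0.672  1.985  1.508  1.743  0.612] 0.0 0.0 body [0.104 0.097 0.089] wrist [ 0.497 -0.001  0.124]
travel [-0.0004, -0.0084, 0.0004] twist [0.0589, 0.0, 0.0589] | mm 4 deg 10
    [-0.132  0.741  1.973  1.582  1.835  0.693] 0.0 0.0 body [0.097 0.083 0.066] wrist [0.49  0.006 0.093]
```

```bash
python3 -m handwheel '{"jaw":[-1,-1,-1,-1,-1],"travel":[[-0.007,-0.005,0.007],[-0.015,-0.009,0.013],[-0.022,-0.014,0.02],[-0.03,-0.018,0.026],[-0.037,-0.023,0.033]],"twist":[[0.034,0,0.036],[0.069,0,0.071],[0.103,0,0.107],[0.137,0,0.142],[0.172,0,0.178]]}' 80 >/dev/null
python3 -m handwheel '{"jaw":[-1,-1,-1,-1,-1],"travel":[[-0.009,0.003,0.009],[-0.019,0.006,0.019],[-0.028,0.009,0.028],[-0.038,0.012,0.038],[-0.047,0.015,0.047]],"twist":[[0.035,0,0.035],[0.071,0,0.071],[0.106,0,0.106],[0.141,0,0.141],[0.177,0,0.177]]}' 80
python3 - <<'E'
from st import *
from kin import *
W=[A]+[cuppose([.507,.269,z],.105,45,45,r) for z,r in((.17,75),(.16,88),(.16,100),(.16,110))]
for a,b in zip(W,W[1:]): step(a,b)
E
```

```text
time_s: 8.0
tcp_pos: [0.5043, 0.2886, 0.1848]
orientation: [-0.553, 0.813, 0.127, 0.13]
wrist_force: [-0.1, 0.1, -3.3]
opening: 0.0618
grip_force: 88.3
t8.00 tcp [0.5043 0.2886 0.1848] q [-0.14  0.28  2.07  1.27  1.36  0.42] F [-0.1  0.1 -3.3] open 0.0618 grip 88
travel [-0.024, 0.0359, 0.026] twist [0.0895, -0.0014, 0.0868] | mm 25 deg 15
travel [-0.0039, 0.0084, 0.0039] twist [0.0766, 0.0, 0.0766] | mm 5 deg 13
travel [-0.0003, -0.0101, 0.0003] twist [0.0707, -0.0, 0.0707] | mm 5 deg 12
travel [-0.0004, -0.0084, 0.0004] twist [0.0589, 0.0, 0.0589] | mm 4 deg 10
```

```bash
python3 -m handwheel '{"jaw":[-1,-1,-1,-1,-1],"travel":[[-0.005,0.007,0.005],[-0.01,0.014,0.01],[-0.014,0.022,0.016],[-0.019,0.029,0.021],[-0.024,0.036,0.026]],"twist":[[0.018,0,0.018],[0.036,0,0.035],[0.054,0,0.052],[0.072,0,0.07],[0.09,0,0.087]]}' 80 >/dev/null
python3 -m handwheel '{"jaw":[-1,-1,-1,-1,-1],"travel":[[-0.001,0.002,0.001],[-0.002,0.004,0.002],[-0.003,0.006,0.003],[-0.004,0.008,0.004],[-0.004,0.008,0.004]],"twist":[[0.019,0,0.019],[0.038,0,0.038],[0.058,0,0.058],[0.077,0,0.077],[0.077,0,0.077]]}' 80
python3 - <<'E'
from st import *
from kin import *
b=cuppose([.507,.269,.16],.105,45,45,100);step(A,b)
f=ctrl.grab_frame("top");s=ctrl.grab_frame("side")
z=lambda im:cv2.resize(im,(400,400),interpolation=cv2.INTER_CUBIC)
cv2.imwrite("pics/tilt.png",np.hstack([z(f[140:280,110:250]),z(s[190:330,170:310])]))
E
```

```text
time_s: 9.0
tcp_pos: [0.4985, 0.2953, 0.1544]
orientation: [-0.698, 0.716, 0.008, 0.009]
wrist_force: [0.5, 1.1, -2.9]
opening: 0.0616
grip_force: 88.4
t9.00 tcp [0.4985 0.2953 0.1544] q [-0.16  0.6   2.    1.42  1.63  0.52] F [ 0.5  1.1 -2.9] open 0.0616 grip 88
travel [0.0012, -0.0125, -0.001] twist [0.0707, -0.001, 0.0702] | mm 6 deg 12
```

View pics/tilt.png

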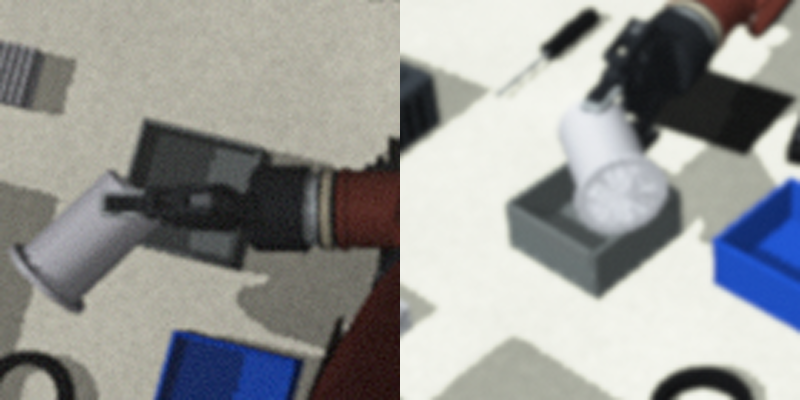

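The cup is level, with its mouth at top-crop (140,205) over the left part of the grey bin. I'll check the parallax and then tip on slowly.

```bash
python3 - <<'E'
from h import *
print(onz("top",[140+205*.35,110+140*.35],.16), proj("top",[.507,.269,.16]))
E
python3 -m handwheel '{"jaw":[-1,-1,-1,-1,-1],"travel":[[0,-0.003,0],[0,-0.005,0],[0,-0.008,0],[0,-0.01,0],[0,-0.013,0]],"twist":[[0.014,0,0.014],[0.028,0,0.028],[0.042,0,0.042],[0.056,0,0.056],[0.07,0,0.07]]}' 80
python3 -m handwheel '{"jaw":[-1,-1,-1,-1,-1],"travel":[[0,0,0],[0,0,0],[0,-0.003,0],[0,-0.005,0],[0,-0.008,0]],"twist":[[0,0,0],[0,0,0],[0.02,0,0.02],[0.04,0,0.04],[0.059,0,0.059]]}' 80
python3 -m handwheel '{"jaw":[-1,-1,-1,-1,-1],"travel":[[0,0,0],[0,0,0],[0,0,0],[0,0,0],[0,0,0]],"twist":[[0,0,0],[0,0,0],[0,0,0],[0,0,0],[0,0,0]]}' 80
python3 - <<'E'
from st import *
f=ctrl.grab_frame("top");s=ctrl.grab_frame("side")
for n in("top","side"): print(n,[(np.round(d["pixel"]).tolist(),round(float(d["score"]),2)) for d in ctrl.find_in(n,"bead0")])
z=lambda im:cv2.resize(im,(400,400),interpolation=cv2.INTER_CUBIC)
cv2.imwrite("pics/pour.png",np.hstack([z(f[140:280,110:250]),z(s[190:330,170:310])]))
E
```

```text
[[0.49939592 0.26411425 0.16      ]] [[208.65395512 157.13485228]]
time_s: 9.6
tcp_pos: [0.4977, 0.2959, 0.1626]
orientation: [0.749, -0.659, 0.044, 0.044]
wrist_force: [-0.5, 0.4, -2.3]
opening: 0.0619
grip_force: 88.5
time_s: 10.1
tcp_pos: [0.4986, 0.2952, 0.1673]
orientation: [0.785, -0.608, 0.087, 0.086]
wrist_force: [0.1, 1.0, -1.8]
opening: 0.0614
grip_force: 88.5
time_s: 10.6
tcp_pos: [0.4985, 0.2953, 0.167]
orientation: [0.784, -0.609, 0.086, 0.086]
wrist_force: [-0.3, 0.6, -1.6]
opening: 0.0618
grip_force: 88.5
t10.60 tcp [0.4985 0.2953 0.167 ] q [-0.14  0.75  1.97  1.57  1.84  0.69] F [-0.3  0.6 -1.6] open 0.0618 grip 89
top []
side [([272.0, 239.0], 0.3)]
```

View pics/pour.png

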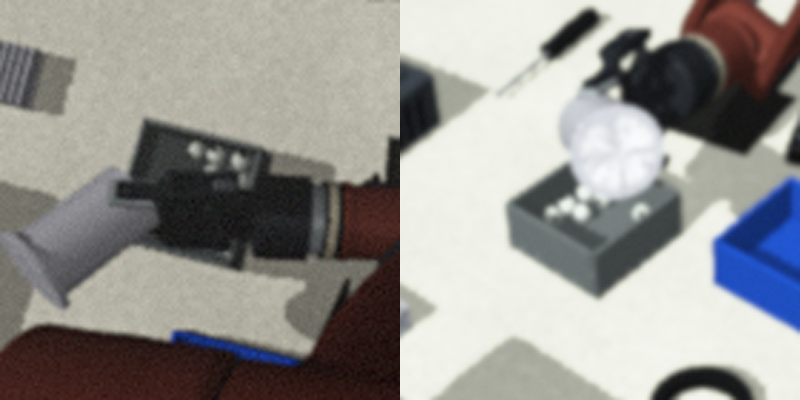

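Beads lie in the bin: at least six white balls show at side-crop (552–640, 190–212) and three at top-crop (195–240, 150–160). I'll right the cup in the air over the bin and then count.

Run:
```python
from kin import *
np.set_printoptions(precision=2,suppress=True)
O=off();A=now();q=np.array(ctrl.get_obs()["joint_pos"])
W=[A]+[cuppose([.507,.269,z],.105,45,45,r) for z,r in((.20,75),(.24,40),(.28,0))]
for a,b in zip(W,W[1:]): step(a,b);q,e,g=ik(b,q,O);print(q,e.round(1),g.round(1))
for az in(45,25,10,0,-10,-25):
    s=q.copy()
    for z in(.28,.2,.16,.13,.108): s,e,g=ik(cuppose([.519,.011,z],.105,az,45,0),s,O)
    print("mat az",az,s,e.round(1),g.round(1))
```

```text
travel [-0.0076, -0.0462, 0.0082] twist [-0.2071, -0.0005, -0.2054] | mm 24 deg 35
[-0.14  0.39  2.05  1.36  1.51  0.51] 0.0 0.0
travel [0.0236, -0.0512, -0.0236] twist [-0.2062, 0.0, -0.2062] | mm 31 deg 35
[-0.06  0.04  2.12  1.14  1.15  0.42] 0.0 0.0
travel [0.0544, -0.0225, -0.0544] twist [-0.2357, -0.0, -0.2357] | mm 40 deg 40
[ 0.15 -0.26  2.2   0.75  0.66  0.46] 0.0 0.0
mat az 45 [-0.51  0.12  2.26  1.1   0.87 -0.52] 0.0 0.0
mat az 25 [-0.42  0.    2.39  1.3   0.59 -0.37] 0.0 0.0
mat az 10 [-0.3  -0.06  2.44  1.49  0.33 -0.26] 0.0 0.0
mat az 0 [-0.2  -0.07  2.45  1.7   0.14 -0.27] 0.0 0.0
mat az -10 [-0.06 -0.06  2.4  -0.93  0.13  2.58] 2.8 3.8
mat az -25 [-0.05 -0.06  2.37 -0.74  0.23  2.58] 5.1 8.4
```

```bash
python3 -m handwheel '{"jaw":[-1,-1,-1,-1,-1],"travel":[[-0.002,-0.009,0.002],[-0.003,-0.018,0.003],[-0.005,-0.028,0.005],[-0.006,-0.037,0.006],[-0.008,-0.046,0.008]],"twist":[[-0.041,0,-0.041],[-0.082,0,-0.082],[-0.124,0,-0.124],[-0.165,0,-0.165],[-0.207,0,-0.206]]}' 80 >/dev/null
python3 -m handwheel '{"jaw":[-1,-1,-1,-1,-1],"travel":[[0.005,-0.01,-0.005],[0.009,-0.02,-0.009],[0.014,-0.031,-0.014],[0.019,-0.041,-0.019],[0.024,-0.051,-0.024]],"twist":[[-0.041,0,-0.041],[-0.082,0,-0.082],[-0.124,0,-0.124],[-0.165,0,-0.165],[-0.206,0,-0.206]]}' 80 >/dev/null
python3 -m handwheel '{"jaw":[-1,-1,-1,-1,-1],"travel":[[0.011,-0.005,-0.011],[0.022,-0.009,-0.022],[0.033,-0.014,-0.033],[0.044,-0.018,-0.044],[0.054,-0.022,-0.054]],"twist":[[-0.047,0,-0.047],[-0.094,0,-0.094],[-0.141,0,-0.141],[-0.189,0,-0.189],[-0.236,0,-0.236]]}' 80
python3 - <<'E'
from st import *
from kin import *
W=[A]+[cuppose([x,y,z],.105,45,45,0) for x,y,z in((.507,.269,.28),(.513,.14,.26),(.519,.011,.22),(.519,.011,.125),(.519,.011,.108))]
for a,b in zip(W,W[1:]): step(a,b)
E
```

```text
time_s: 12.3
tcp_pos: [0.5173, 0.2751, 0.2558]
orientation: [-0.145, 0.853, 0.354, 0.354]
wrist_force: [-0.4, -0.2, -2.5]
opening: 0.0617
grip_force: 88.3
t12.30 tcp [0.5173 0.2751 0.2558] q [ 0.14 -0.26  2.21  0.75  0.66  0.44] F [-0.4 -0.2 -2.5] open 0.0617 grip 88
travel [0.002, 0.0013, 0.0009] twist [0.0014, -0.0002, 0.0016] | mm 1 deg 0
travel [-0.1513, 0.1909, -0.0947] twist [0.0, 0.0, 0.0] | mm 131 deg 0
travel [-0.1796, 0.1909, -0.0664] twist [0.0, 0.0, 0.0] | mm 135 deg 0
travel [-0.1344, 0.0, 0.1344] twist [0.0, 0.0, 0.0] | mm 95 deg 0
travel [-0.024, 0.0, 0.024] twist [0.0, 0.0, 0.0] | mm 17 deg 0
```

```bash
python3 -m handwheel '{"jaw":[-1,-1,-1,-1,-1],"travel":[[-0.03,0.038,-0.019],[-0.06,0.076,-0.038],[-0.09,0.114,-0.057],[-0.12,0.152,-0.076],[-0.15,0.19,-0.095]],"twist":[[0,0,0],[0,0,0],[0,0,0],[0,0,0],[0,0,0]]}' 80 >/dev/null
python3 -m handwheel '{"jaw":[-1,-1,-1,-1,-1],"travel":[[-0.036,0.038,-0.013],[-0.072,0.076,-0.026],[-0.11,0.115,-0.04],[-0.15,0.155,-0.055],[-0.18,0.19,-0.066]],"twist":[[0,0,0],[0,0,0],[0,0,0],[0,0,0],[0,0,0]]}' 80
python3 - <<'E'
from st import *
from kin import *
f=ctrl.grab_frame("top");s=ctrl.grab_frame("side")
z=lambda im:cv2.resize(im,(400,400),interpolation=cv2.INTER_CUBIC)
cv2.imwrite("pics/count.png",np.vstack([np.hstack([z(f[165:245,137:217]),z(f[170:250,230:310])]),np.hstack([z(s[227:297,203:273]),z(s[150:250,220:320])])])[:, :])
im=cv2.imread("pics/count.png");cv2.imwrite("pics/count.png",cv2.resize(im,(600,600)))
W=[A]+[cuppose([x,y,z],.105,45,45,0) for x,y,z in((.519,.011,.125),(.519,.011,.108))]
for a,b in zip(W,W[1:]): step(a,b)
E
```

```text
time_s: 13.3
tcp_pos: [0.5283, 0.0175, 0.1946]
orientation: [-0.147, 0.854, 0.353, 0.353]
wrist_force: [0.3, 0.8, -2.5]
opening: 0.0619
grip_force: 88.6
t13.30 tcp [0.5283 0.0175 0.1946] q [-0.52 -0.12  2.23  0.92  1.03 -0.23] F [ 0.3  0.8 -2.5] open 0.0619 grip 89
travel [-0.1301, 0.0035, 0.1341] twist [-0.0005, -0.0001, -0.0009] | mm 93 deg 0
travel [-0.024, 0.0, 0.024] twist [0.0, 0.0, 0.0] | mm 17 deg 0
```

View pics/count.png

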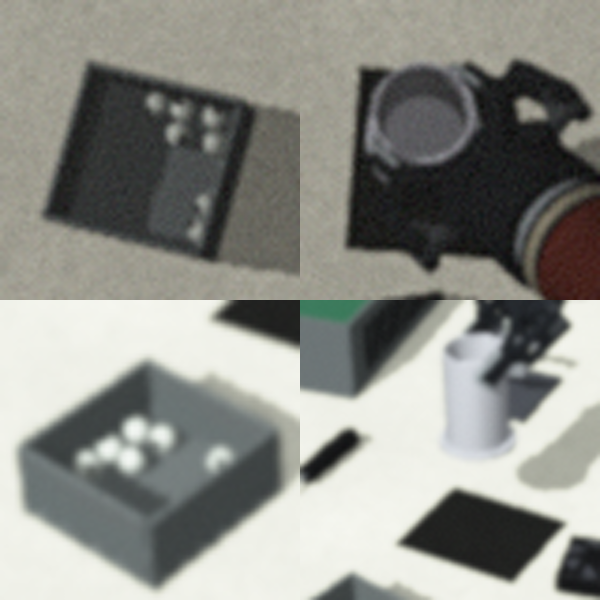

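All seven beads are in the grey bin: top view (155,100), (182,110), (210,115), (172,132), (210,140), (203,203), (195,232). The cup's floor at (422,125) is bare and the cup is upright. I'll lower it onto the mat.

```bash
python3 -m handwheel '{"jaw":[-1,-1,-1,-1,-1],"travel":[[-0.03,0.001,0.03],[-0.06,0.002,0.062],[-0.09,0.003,0.093],[-0.115,0.003,0.119],[-0.13,0.004,0.134]],"twist":[[0,0,0],[0,0,0],[0,0,0],[0,0,0],[0,0,0]]}' 80 >/dev/null
python3 -m handwheel '{"jaw":[-1,-1,-1,-1,-1],"travel":[[-0.006,0,0.006],[-0.011,0,0.011],[-0.015,0,0.015],[-0.018,0,0.018],[-0.018,0,0.018]],"twist":[[0,0,0],[0,0,0],[0,0,0],[0,0,0],[0,0,0]]}' 80
python3 - <<'E'
from st import *
from kin import *
P=A[0]+A[1]@cupO; print("cup underside est",P.round(4),"axis",(A[1]@cupZ).round(3)); step(A,cuppose([.519,.011,.108],.105,45,45,0))
E
```

```text
time_s: 14.4
tcp_pos: [0.5324, 0.0175, 0.09]
orientation: [-0.146, 0.853, 0.353, 0.354]
wrist_force: [0.4, 0.6, -1.7]
opening: 0.0617
grip_force: 88.6
t14.40 tcp [0.5324 0.0175 0.09  ] q [-0.52  0.11  2.26  1.09  0.88 -0.51] F [ 0.4  0.6 -1.7] open 0.0617 grip 89
cup underside est [0.5217 0.0113 0.0088] axis [-0.007 -0.002  1.   ]
travel [-0.0103, -0.0026, 0.0061] twist [0.0008, -0.0005, 0.0001] | mm 6 deg 0
```

```bash
python3 -m handwheel '{"jaw":[-1,-1,-1,-1],"travel":[[-0.003,0,0.003],[-0.0057,0,0.0057],[-0.0057,0,0.0057],[-0.0057,0,0.0057]],"twist":[[0,0,0],[0,0,0],[0,0,0],[0,0,0]]}' 80
python3 -m handwheel '{"jaw":[-1,-1,-1],"travel":[[-0.002,0,0.002],[-0.002,0,0.002],[-0.002,0,0.002]],"twist":[[0,0,0],[0,0,0],[0,0,0]]}' 80
```

```text
time_s: 14.8
tcp_pos: [0.5322, 0.0176, 0.0856]
orientation: [-0.146, 0.854, 0.353, 0.354]
wrist_force: [0.0, 0.7, -1.6]
opening: 0.0617
grip_force: 88.6
time_s: 15.1
tcp_pos: [0.5322, 0.0176, 0.0842]
orientation: [-0.146, 0.854, 0.353, 0.354]
wrist_force: [-1.0, -0.2, -2.3]
opening: 0.0616
grip_force: 88.6
```

```bash
python3 -m handwheel '{"jaw":[-1,-1,-1],"travel":[[-0.0015,0,0.0015],[-0.0015,0,0.0015],[-0.0015,0,0.0015]],"twist":[[0,0,0],[0,0,0],[0,0,0]]}' 80|sed -n '2p;4p'
python3 -m handwheel '{"jaw":[-1,-1,-1],"travel":[[-0.0015,0,0.0015],[-0.0015,0,0.0015],[-0.0015,0,0.0015]],"twist":[[0,0,0],[0,0,0],[0,0,0]]}' 80|sed -n '2p;4p'
```

```text
tcp_pos: [0.5325, 0.0178, 0.0839]
wrist_force: [-2.4, -0.1, 2.4]
tcp_pos: [0.533, 0.0181, 0.0839]
wrist_force: [-4.5, 0.2, 9.5]
```

```bash
python3 -m handwheel '{"jaw":[-1,-1,-1],"travel":[[0.0012,0,-0.0012],[0.0012,0,-0.0012],[0.0012,0,-0.0012]],"twist":[[0,0,0],[0,0,0],[0,0,0]]}' 40|sed -n '2p;4,6p'
python3 -m handwheel '{"jaw":[1,1,1,1,1],"travel":[[0,0,0],[0,0,0],[0,0,0],[0,0,0],[0,0,0]],"twist":[[0,0,0],[0,0,0],[0,0,0],[0,0,0],[0,0,0]]}' 20|sed -n '2p;4,6p'
python3 - <<'E'
from st import *
for n in("top","side"):
    ctrl.grab_frame(n); print(n,[(np.round(d["pixel"]).tolist(),round(float(d["score"]),2)) for d in ctrl.spot_point(n,"cup")], proj(n,[.521,.0113,.003]).round(1))
E
```

```text
tcp_pos: [0.5327, 0.0178, 0.0839]
wrist_force: [-3.1, 0.4, 6.4]
opening: 0.0617
grip_force: 89.0
tcp_pos: [0.5322, 0.0176, 0.0828]
wrist_force: [0.2, 0.0, -0.3]
opening: 0.0855
grip_force: 0.0
t16.50 tcp [0.5322 0.0176 0.0828] q [-0.52  0.13  2.26  1.1   0.87 -0.53] F [ 0.2  0.  -0.3] open 0.0855 grip 0
top [([212.0, 265.0], 0.62)] [[211.5 264.2]]
side [([226.0, 272.0], 0.64), ([228.0, 279.0], 0.41), ([340.0, 276.0], 0.2)] [[226.4 279.1]]
```

Released. Now I'll retreat straight back along the tool.

```bash
python3 -m handwheel '{"jaw":[1,1,1,1,1],"travel":[[0,0,-0.02],[0,0,-0.06],[0,0,-0.12],[0,0,-0.2],[0,0,-0.28]],"twist":[[0,0,0],[0,0,0],[0,0,0],[0,0,0],[0,0,0]]}' 20|sed -n '2p;4,6p'
python3 -m handwheel '{"jaw":[1,1,1,1,1],"travel":[[0.04,0,-0.06],[0.08,0,-0.12],[0.1,0,-0.16],[0.1,0,-0.16],[0.1,0,-0.16]],"twist":[[0,0,0],[0,0,0],[0,0,0],[0,0,0],[0,0,0]]}' 20|sed -n '2p;4,6p'
python3 - <<'E'
from st import *
f=ctrl.grab_frame("top");s=ctrl.grab_frame("side")
cv2.imwrite("pics/end.png",np.hstack([cv2.resize(f[100:310,90:370],(400,300)),cv2.resize(s[120:330,150:430],(400,300))]))
E
```

```text
tcp_pos: [0.4606, -0.0526, 0.1828]
wrist_force: [1.1, -0.2, 1.2]
opening: 0.085
grip_force: 0.0
tcp_pos: [0.4466, -0.0676, 0.2738]
wrist_force: [0.1, 0.1, -0.2]
opening: 0.0853
grip_force: 0.0
t17.70 tcp [ 0.4466 -0.0676  0.2738] q [-0.83 -0.34  2.23  0.8   1.38 -0.26] F [ 0.1  0.1 -0.2] open 0.0853 grip 0
```

View pics/end.png

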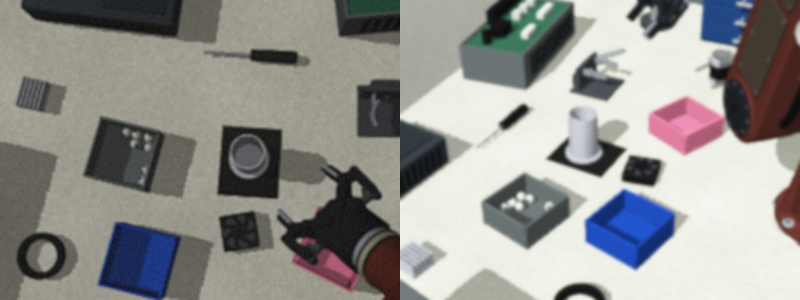

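The cup stands upright on the mat (top (248,158), side (583,135)), the beads are in the grey bin (top (138,140)), and the bystanders are where they were. I'll hand in.

```bash
python3 -c "
from cell import ctrl
print(ctrl.close_job())"
```

```text
the job is handed in; nothing more can be done
None
```

The job is handed in at about 18 s: the cup came out of the clip without spilling, all seven beads are in the grey bin, the empty cup stands upright and released on the mat, and no bystander in the last pictures had moved.

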